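# Put the turned cup away in the damp cupboard

### The arm

A 6-joint arm with a two-finger parallel gripper is mounted at the origin on the work surface. World frame = base frame: x ahead of the robot, y to its left, z up, the work surface at z = 0. Lengths are in mm, angles in rad, forces in N, time in s.
With the tool pointing down it reaches from about 325 to 875 mm from the base axis. Payload 4.4 kg.
Tool frame: the origin (TCP) lies on the centre line of the jaws, within the pads' length; the fingertips stand ahead of it and the grasp point (between the pads) lies 6 mm ahead of it (ctrl.tcp_to_tips is the z of the fingertips in the tool frame, in mm); z points along the fingers, y is the line along which they close (so a half turn about z gives the same grasp; the last joint's range is limited). The gripper opens to 85 mm and grips with 20 to 120 N. Pads are 22 mm wide; open, the fingers measure 114 mm over their backs; the gripper's body (76 mm by 85 mm) begins 54 mm behind the grasp point. The pads swing forward as they close: fully open they stand 13 mm farther back than shut.
Start: joints at [0.954, 0.207, 1.542, -0, 1.393, -0.15], TCP at [258.777, 513.48, 256.282] pointing down, gripper open.
Joint ranges: [-2.73, 2.73], [-0.86, 2.22], [0.23, 2.46], [-1.11, 4.25], [0.08, 2.63], [-2.82, 2.82]. Speed limits (rad/s): [2.79, 2.79, 3.14, 3.14, 3.14, 3.14].

### API

Orientations are given as a 3x3 rotation matrix whose columns are the frame's x, y, z axes.
In Python, from plant import ctrl, sensors, optics gives the robot as it stands. Calls block until the motion is done:
- ctrl.move_ptp(position, orientation): joint-space move of the TCP to a pose.
- ctrl.move_l(position, rot=None, vel=150, threshold=None): straight line of the TCP; rot=None keeps the orientation; vel is the mean speed in mm/s. With threshold (N) it stops when the force on the tool has changed by that much, and returns True; else False.
- ctrl.set_joints(angles): joint-space move.
- ctrl.gripper_to(opening, force=None): finger opening in mm; force is the grip in N (None keeps the last); returns when the fingers have stopped.
- ctrl.hold(seconds).
- ctrl.solve_ik(position, orientation): joint angles nearest the present ones, or None.
- sensors.read_state(): the state.
- optics.grab_frame(name): name is "side" or "top"; returns (picture, depth): 400x640x3 uint8, red, green, blue; 400x640 float32, mm along the optical axis (not along the pixel's ray), 0 where there is no reading.
- optics.camera_params(name): a dict with "mtx" (3x3 intrinsics, pixels), "k1" (the pictures are not rectified: a ray, as slopes to the right and down, at radius r is drawn at 1 + k1 r^2 times it, then the intrinsics apply), "R" (3x3) and "t" (3): a world point X has camera coordinates R X + t. Camera axes: x right, y down, z forward; pixel columns grow to the right and rows downward; lengths in mm; the calibration is good to about 2 mm. A picture is of the moment at which its call begins. camera_params takes no time and is no camera call.
A pose or a line that the arm cannot do raises ctrl.MotionError and nothing moves.
- ctrl.finish_job(): hands the job in; it is judged then, once.
The state is a dict: "t": time; "q": joint angles; "qvel": joint speeds; "tau": joint torques, N m; "eef_pos": TCP position; "eef_rot": TCP orientation; "force": force on the tool from outside, world axes, zero at the start; "wrist_torque": the same for the moment, N m; "grip_width": finger opening in mm; "grasp_force": force on a finger pad.
Only numpy, scipy, OpenCV 4.12 (cv2) and the standard library are available. Lean on these libraries where they do the work, as an engineer would, in place of code of your own. Each camera call takes 0.05 s, during which the arm holds its last target. There are 200 camera calls.

### The job

Open the blue door of the damp cupboard, which a roller catch holds shut, and stand the freshly turned clay cup upright on the cupboard floor in front of the pots already there, setting it down gently. Then shut the door until the catch snaps and holds it fully home, so that the clay stays damp. Keep the cup upright all the way and leave the other pots and the tool jar where they are.

Things in the scene. Friction and masses are not known exactly. Their poses are not given: they have to be found in the camera images.
- cupboard: Damp cupboard fixed to the bench: plywood, 260 deep (x), 300 wide (y), 308 mm high, with a clear panel in its top. Origin: centre of its underside on the bench, z = 0. x points from the door to the back, y to the left seen from the robot. The carcass's front edges are at x = -130. The opening behind the door is 270 wide, from 20 to 290 mm above the bench.
- cupboard_floor (a point): Centre of the free front part of the cupboard floor, 20 mm above the bench, 65 mm behind the carcass's front edges; axes as the cupboard's. From it the side walls are 135 mm to either side and the inside top 270 mm above. The floor is free from the front edges to 65 mm behind this point; pots stand behind that.
- catch (a point): Mid-point between the two sprung white rollers of the steel catch, under the inside top near the door's free edge, 277 mm above the bench, 16 mm behind the carcass's front edges. The catch takes 45 mm of depth from the front edges, 36 mm of width, and hangs down to 268 mm above the bench.
- door (a joint): Door angle in rad: 0 = shut fully home; grows as the free edge swings towards the robot and round to the left; stop at 1.9. Below 0.055 a steel spear on the door runs between the catch rollers: about 11 N at the handle pulls it off, 9 N pushes it on; below 0.023 the catch draws the door to 0 and holds it, short of that it springs back out. Off the catch it moves with under 1 N and stays where left.
- door_hinge (a point): On the upright hinge axis: the door's left (+y) edge, outer face, 272 mm above the bench. Axes turn with the door and match the cupboard's when shut: x through the door to its inner face, -y along it to the free edge. The blue panel runs 2 to 296 mm along -y, x = 0 to 18, from 6 to 302 mm above the bench. The spear sticks 27 mm out of the inner face, 255 mm from the hinge.
- door_handle (a point): Middle of the steel bow handle on the door's outer face: a level round bar 10 mm thick, 110 mm between its legs, centre line 42 mm out from the face, leaving a 37 mm gap behind it that is open above and below. 272 mm above the bench, 36 mm below the cupboard's top, nothing above it. It lies 220 mm along -y and 42 mm along -x from door_hinge; axes as there.
- cup_mid (a point): Centre of the clay cup, half-way up (42 mm above its foot). Plain reddish-brown unfired beaker, open on top, 84 mm high; straight sides 58 mm in diameter from 30 mm up, foot 44 mm, wall 5 mm, about 0.22 kg. It stands upright on the bench at the right; z axis up.
- cup: The same cup; origin at the centre of its foot.
- bowl: Blue glazed bowl standing on the bench on the right, 112 mm across, 58 mm high, origin at the centre of its foot. To be left alone.
- bud_vase: Clay vase 76 mm across, 100 mm high, on the cupboard floor at the back left; origin at the centre of its foot. To be left alone.
- lidded_jar: Clay jar 84 mm across, 88 mm high, on the cupboard floor at the back right; origin at the centre of its foot. To be left alone.
- tool_jar: White jar 92 mm across, 120 mm high, with turning tools in it up to 230 mm high, on the bench left of the cupboard; origin at the centre of its foot. To be left alone.
Not all that is in view belongs to the job. Of the things like the cup, leave any that is black, green or turquoise; of the rest the smaller one is meant.

How it is judged (in metres and radians):
On the way, in this order (a step that is already met when the one before it is completed fails the run):
1. the door is pulled off its catch and swung open (past 0.8 rad) (value of joint door above 0.8 rad), for 0.2 s.
2. the cup stands upright on the cupboard floor, let go of (x of cup_mid in the frame of cupboard between -0.125 and 0.03 m and y of cup_mid in the frame of cupboard between -0.12 and 0.12 m and z of cup_mid in the frame of cupboard between 0.055 and 0.069 m and angle between cup_mid's own z axis and vertical below 0.1 rad and contact force between the fingers and cup below 0.2 N), for 0.2 s.
At the end, for the whole second after the job is handed in: The door is fully home on its catch (under 0.015 rad) and the cup stands upright (within 0.1 rad) on the cupboard floor in front of the other pots, its centre from 20 mm behind the carcass's front edges to 30 mm behind the cupboard's middle and at least 15 mm from the side walls (value of joint door below 0.015 rad and x of cup_mid in the frame of cupboard between -0.11 and 0.03 m and y of cup_mid in the frame of cupboard between -0.12 and 0.12 m and z of cup_mid in the frame of cupboard between 0.055 and 0.069 m and angle between cup_mid's own z axis and vertical below 0.1 rad); the robot touches nothing.
It fails at once if the cup is tipped by more than 0.6 rad (angle between cup_mid's own z axis and vertical above 0.6 rad).
It fails at once if the cup is dropped or banged down on the cupboard (over 70 N) (contact force between cup and cupboard above 70 N).
It fails at once if the bowl is moved by more than 30 mm (distance of bowl from where it was at the start of the episode above 0.03 m).
It fails at once if the tool jar is moved by more than 30 mm (distance of tool_jar from where it was at the start of the episode above 0.03 m).
It fails at once if either pot already in the cupboard is moved by more than 25 mm (distance of any of bud_vase, lidded_jar from where it was at the start of the episode above 0.025 m).
It also fails if it takes over 72 s, if anything falls off the work surface, if the arm or the gripper's body presses on something with over 40 N, if the wrist force passes 120 N, or if a joint passes its speed limit or range.

## Working session

There is one attempt and no reset: what is moved stays moved. The work goes in short steps, each a Python script; the robot and the scene stay as the last script left them, time stands still between calls to the robot, and variables do not carry over. Pictures are saved under pics/ and viewed, at most 10 in all, crops included, and the job is handed in when it is done.

```bash
ls; mkdir -p pics
cat > h.py <<'E'
from plant import ctrl, sensors, optics
import numpy as np, cv2
def grab(n,f=None):
    im,d=optics.grab_frame(n)
    if f: cv2.imwrite('pics/'+f,im[:,:,::-1])
    return im,d
def cloud(n,d):
    p=optics.camera_params(n); K=np.array(p['mtx'],float)
    v,u=np.mgrid[0:400,0:640]
    D=np.array([p['k1'],0,0,0],float)
    s=cv2.undistortPoints(np.stack([u,v],-1).reshape(-1,1,2).astype(np.float64),K,D).reshape(400,640,2)
    c=np.dstack([s*d[...,None],d])
    w=(c-np.array(p['t']).ravel())@np.array(p['R'])
    w[d<=0]=np.nan
    return w
E
python3 - <<'E'
from h import *
for n in('side','top'):
    im,d=grab(n,n+'0.png'); np.savez(n+'0.npz',im=im,d=d,w=cloud(n,d))
    p=optics.camera_params(n); print(n,-np.array(p['R']).T@np.array(p['t']).ravel())
print(sensors.read_state()['t'],ctrl.tcp_to_tips)
E
```

```text
pics
side [ 963.81266207  111.18009123 1391.16807314]
top [ 300.22843231   -3.77436413 1459.30289128]
0.1 25.0
```

View pics/side0.png

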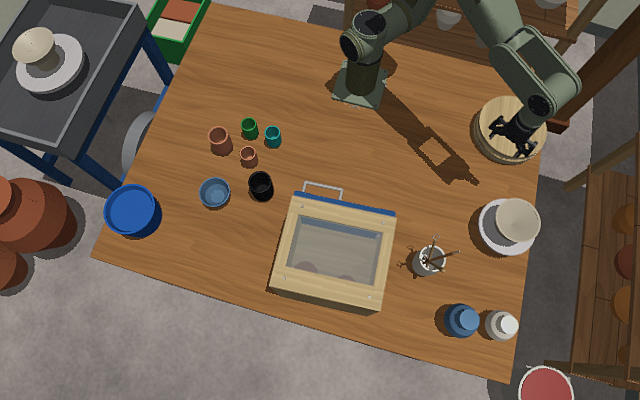

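View pics/top0.png

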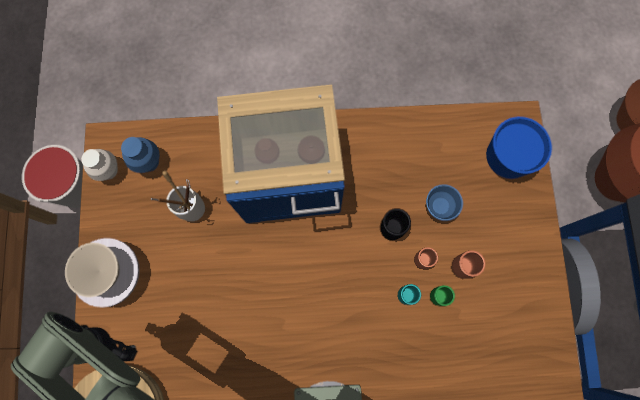

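Top view: cup at about (427,258), a bigger red one at (471,264), teal and green ones below, black one at (396,224), bowl at (445,203). The cupboard sits at about (283,140) with its handle at (315,204). Next I measure them.

Run:
```python
from h import *
T=np.load('top0.npz');S=np.load('side0.npz')
def circ(z,box,lo,hi,name):
    w=z['w'];u0,v0,u1,v1=box;m=np.zeros((400,640),bool);m[v0:v1,u0:u1]=1
    m&=(w[...,2]>lo)&(w[...,2]<hi);P=w[m]
    if len(P)<4: print(name,'none');return
    c,r=cv2.minEnclosingCircle(P[:,:2].astype(np.float32));print(name,len(P),np.round(c,1),'d',round(2*r,1),'zmax',np.round(np.percentile(P[:,2],98),1))
circ(T,(410,242,443,274),70,95,'cupT');circ(S,(236,142,260,170),70,95,'cupS')
circ(T,(455,245,490,282),70,150,'bigT');circ(S,(205,124,235,158),70,150,'bigS')
circ(T,(395,282,422,308),40,150,'teal');circ(T,(430,284,456,308),40,150,'green')
circ(T,(378,206,414,242),60,150,'black');circ(T,(424,182,466,225),45,75,'bowl');circ(T,(150,165,215,225),100,130,'tooljar')
circ(T,(150,165,215,225),130,250,'tools')
for z,n,b in((T,'T',(200,70,360,230)),(S,'S',(255,175,410,320))):
    w=z['w'];m=np.zeros((400,640),bool);m[b[1]:b[3],b[0]:b[2]]=1
    k=m&(w[...,2]>300)&(w[...,2]<316)
    P=w[k];r=cv2.minAreaRect(P[:,:2].astype(np.float32));print(n,'top',r,np.median(P[:,2]));print(np.round(cv2.boxPoints(r),1))
    k=m&(w[...,2]>262)&(w[...,2]<285)&(z['im'].min(-1)>110)
    P=w[k];P=P[P[:,0]<np.median(w[m&(w[...,2]>300)][:,0])]
    if len(P): print('handle',len(P),np.round(P.mean(0),1),np.round(cv2.boxPoints(cv2.minAreaRect(P[:,:2].astype(np.float32))),1))
```

```text
cupT 142 [ 443.4 -310.4] d 59.3 zmax 88.8
cupS 99 [ 444.6 -305.8] d 57.8 zmax 88.2
bigT 353 [ 416.3 -427.4] d 76.9 zmax 113.1
bigS 284 [ 418.3 -426.2] d 77.3 zmax 112.0
teal 199 [ 341.6 -251.2] d 58.6 zmax 89.4
green 231 [ 332.3 -346.8] d 58.5 zmax 87.8
black 403 [ 546.2 -223.2] d 81.1 zmax 121.8
bowl 305 [ 608.3 -382.1] d 114.5 zmax 64.4
tooljar 333 [641.8 387.1] d 89.7 zmax 126.6
tools 239 [642.9 387.2] d 113.7 zmax 223.6
T top ((733.693115234375, 85.98026275634766), (283.80633544921875, 300.1531066894531), 3.6885247230529785) 306.21697466199697
[[582.4 226.6]
 [601.7 -72.9]
 [885.  -54.7]
 [865.6 244.9]]
handle 239 [565.7   3.4 276.1] [[548.9  61.6]
 [557.1 -56.2]
 [600.7 -53.1]
 [592.5  64.6]]
S top ((733.3216552734375, 88.49671936035156), (278.36602783203125, 299.5533447265625), 3.472019910812378) 305.8395330281769
[[585.3 229.6]
 [603.5 -69.4]
 [881.3 -52.6]
 [863.2 246.4]]
handle 162 [563.9   6.3 275.5] [[549.5  65.5]
 [554.9 -53. ]
 [592.  -51.3]
 [586.6  67.1]]
```

```bash
cat >> h.py <<'E'
YAW=0.063; C=np.array([742.5,88.0])
def Rz(a): return np.array([[np.cos(a),-np.sin(a)],[np.sin(a),np.cos(a)]])
def cw(x,y): return C+Rz(YAW)@np.array([x,y])
H=cw(-148,149)
def handle(th): return H+Rz(YAW-th)@np.array([-42,-220])
def hrot(th,s=1):   # tool down, closing line along door normal
    a=YAW-th; y=s*np.array([np.cos(a),np.sin(a),0]); z=np.array([0,0,-1.]); return np.column_stack([np.cross(y,z),y,z])
def trot(head,tilt): # fingers level-closing, pointing along heading, tilted down
    z=np.array([np.cos(head)*np.cos(tilt),np.sin(head)*np.cos(tilt),-np.sin(tilt)])
    y=np.array([-np.sin(head),np.cos(head),0]); return np.column_stack([np.cross(y,z),y,z])
E
python3 - <<'E'
from h import *
print(H,handle(0))
for s in(1,-1):
    for th in(0,.4,.8,1.2,1.5,1.7):
        q=ctrl.solve_ik([*handle(th),278],hrot(th,s)); print(s,th,handle(th).round(),None if q is None else np.round(q,2))
for tilt in(.6,.8):
  for sg in (1,-1):
    D=np.diag([sg,sg,1])
    for nm,p,hd in(('pick',[443.7,-308,55],-.1),('pickup',[443.7,-308,160],-.1),('pre',[*cw(-260,-20),95],.063),('in',[*cw(-75,-20),75],.063)):
        R=trot(hd,tilt)@D; tcp=np.array(p)-6*R[:,2]
        q=ctrl.solve_ik(tcp,R); print(nm,tilt,sg,None if q is None else np.round(q,2))
E
```

```text
[585.41281714 227.38657389] [557.346972     5.17876949]
1 0 [557.   5.] [-0.15  0.15  1.56 -0.    1.43 -0.21]
1 0.4 [473.  34.] [-0.11 -0.03  1.75 -0.    1.42  0.23]
1 0.8 [406.  93.] [ 0.02 -0.16  1.87 -0.    1.43  0.75]
1 1.2 [368. 173.] [ 0.23 -0.19  1.89 -0.    1.44  1.36]
1 1.5 [362. 240.] [ 0.39 -0.12  1.84 -0.    1.43  1.82]
1 1.7 [369. 284.] [ 0.47 -0.05  1.77 -0.    1.42  2.11]
-1 0 [557.   5.] None
-1 0.4 [473.  34.] None
-1 0.8 [406.  93.] [ 0.02 -0.16  1.87 -0.    1.43 -2.39]
-1 1.2 [368. 173.] [ 0.23 -0.19  1.89 -0.    1.44 -1.78]
-1 1.5 [362. 240.] [ 0.39 -0.12  1.84 -0.    1.43 -1.32]
-1 1.7 [369. 284.] [ 0.47 -0.05  1.77 -0.    1.42 -1.03]
pick 0.6 1 [-1.21  0.39  2.24  1.63  0.83  2.21]
pickup 0.6 1 [-1.21  0.07  2.24  1.35  0.86  2.62]
pre 0.6 1 None
in 0.6 1 [-0.09  0.43  2.06  2.75  0.34  1.86]
pick 0.6 -1 [-1.21  0.39  2.24  1.63  0.83 -0.93]
pickup 0.6 -1 [-1.21  0.07  2.24  1.35  0.86 -0.52]
pre 0.6 -1 None
in 0.6 -1 [-0.09  0.43  2.06  2.75  0.34 -1.28]
pick 0.8 1 [-1.11  0.29  2.19  1.32  0.66  2.6 ]
pickup 0.8 1 None
pre 0.8 1 None
in 0.8 1 None
pick 0.8 -1 [-1.11  0.29  2.19  1.32  0.66 -0.54]
pickup 0.8 -1 [-1.11  0.02  2.17  1.01  0.77 -0.13]
pre 0.8 -1 [-0.17 -0.01  2.4   1.61  0.16 -0.21]
in 0.8 -1 [-0.08  0.38  1.97  1.31  0.1   0.16]
```

Run:
```python
from h import *
R=hrot(0); h=handle(0)
ctrl.gripper_to(30,30)
ctrl.move_ptp([300,440,380],sensors.read_state()['eef_rot'])
ctrl.move_ptp([*h,340],R)
hit=ctrl.move_l([*h,278],vel=80,threshold=8)
ctrl.gripper_to(10,20)
s=sensors.read_state();print(hit,s['t'],s['eef_pos'],s['force'],s['grip_width'],s['grasp_force'])
grab('top','grasp.png')
for tilt in(.95,1.05):
    for nm,p in(('pick',[443.7,-308,56]),('up',[443.7,-308,170]),('pre',[*cw(-260,-10),105]),('in',[*cw(-85,-10),76])):
        for sg in(1,-1):
            Q=trot(np.arctan2(p[1],p[0]),tilt)@np.diag([sg,sg,1]);q=ctrl.solve_ik(np.array(p)-6*Q[:,2],Q);print(nm,tilt,sg,None if q is None else np.round(q,2))
```

```text
True 4.1917 [557.68224724   5.48459372 280.19131337] [ 6.02513454  0.34382932 -0.20068826] 10.193372071113119 2.8674736618995667
pick 0.95 1 [-0.84  0.2   2.2   0.79  0.19 -2.55]
pick 0.95 -1 [-0.84  0.2   2.2   0.79  0.19  0.59]
up 0.95 1 [-0.84 -0.07  2.15  0.3   0.48 -2.04]
up 0.95 -1 [-0.84 -0.07  2.15  0.3   0.48  1.11]
pre 0.95 1 [-0.15 -0.05  2.31  0.53  0.32 -2.31]
pre 0.95 -1 [-0.15 -0.05  2.31  0.53  0.32  0.83]
in 0.95 1 [-0.07  0.35  1.91  0.38  0.28 -2.08]
in 0.95 -1 [-0.07  0.35  1.91  0.38  0.28  1.06]
pick 1.05 1 [-0.83  0.2   2.14  0.37  0.31 -2.11]
pick 1.05 -1 [-0.83  0.2   2.14  0.37  0.31  1.03]
up 1.05 1 [-0.83 -0.05  2.08  0.19  0.6  -1.92]
up 1.05 -1 [-0.83 -0.05  2.08  0.19  0.6   1.22]
pre 1.05 1 [-0.13 -0.03  2.25  0.3   0.44 -2.07]
pre 1.05 -1 [-0.13 -0.03  2.25  0.3   0.44  1.07]
in 1.05 1 [-0.06  0.37  1.85  0.2   0.42 -1.9 ]
in 1.05 -1 [-0.06  0.37  1.85  0.2   0.42  1.24]
```

View pics/grasp.png

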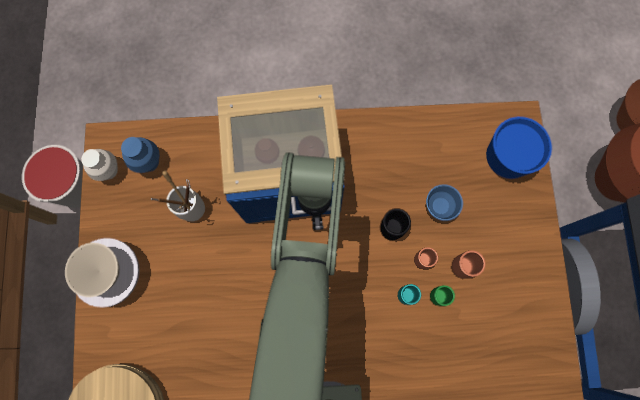

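The view shows the arm over the handle at about (315,200), which is hidden. A grip width of 10.2 mm confirms the bar is in the jaws. I loosen to a cage and pull.

Run:
```python
from h import *
ctrl.gripper_to(17,20)
for th in np.r_[.12,.3:1.7:.225,1.7]:
    ctrl.move_l([*handle(th),280],hrot(th),vel=170)
s=sensors.read_state();print(s['t'],s['eef_pos'],s['force'],s['q'].round(2) if hasattr(s['q'],'round') else s['q'])
ctrl.gripper_to(34)
p=s['eef_pos'];ctrl.move_l([p[0],p[1],370],vel=200)
ctrl.move_ptp([400,-150,330],trot(-.35,1.3)@np.diag([-1,-1,1]))
im,d=grab('side','open.png');np.savez('side1.npz',im=im,d=d,w=cloud('side',d));print(sensors.read_state()['t'])
w=cloud('side',d);k=(w[...,2]>285)&(w[...,2]<312)&(im[...,2]>im[...,0]+40)&(w[...,0]<620)
P=w[k];print(len(P),cv2.boxPoints(cv2.minAreaRect(P[:,:2].astype(np.float32))))
```

```text
8.0667 [368.88941384 282.95644728 279.90937256] [ 0.21657384 -0.10231912 -0.39333016] [ 0.47 -0.05  1.77 -0.    1.42  2.1 ]
10.6333
597 [[292.56097 216.53642]
 [583.85065 208.58824]
 [584.40717 228.98323]
 [293.1175  236.93141]]
```

View pics/open.png

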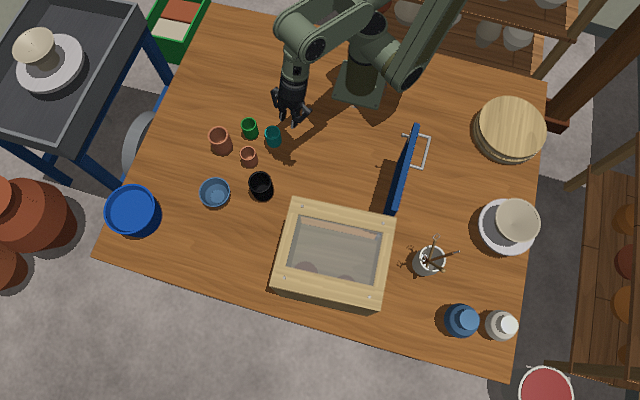

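The door stands open at (405,170) in the side view, at about 1.66 rad. The cup is untouched at (248,156). Picking it now.

```bash
cat >> h.py <<'E'
TILT=1.0
def tcp(p,head): R=trot(head,TILT)@np.diag([-1,-1,1]); return np.array(p)-6*R[:,2],R
E
python3 - <<'E'
from h import *
ctrl.gripper_to(72,25)
p,R=tcp([444,-308,165],-.75); ctrl.move_ptp(p,R)
p,R=tcp([444,-308,56],-.75); hit=ctrl.move_l(p,vel=90,threshold=15)
s=sensors.read_state();print(hit,s['eef_pos']-p,s['force'],s['q'])
if not hit:
    ctrl.gripper_to(50,25); s=sensors.read_state();print(s['grip_width'],s['grasp_force'],s['force'])
    p,R=tcp([444,-308,140],-.75); ctrl.move_l(p,vel=100)
    s=sensors.read_state();print(s['t'],s['grip_width'],s['grasp_force'],s['force'])
for h in(-.05,0,.063):
    for x,z in((-260,100),(-85,100),(-85,76)):
        p,R=tcp([*cw(x,-10),z],h);print(h,x,z,p.round(),ctrl.solve_ik(p,R))
im,d=grab('top','held.png');w=cloud('top',d)
cv2.imwrite('pics/held_c.png',cv2.resize(im[150:330,320:520,::-1],None,fx=3,fy=3))
E
```

```text
False [ 0.4571786  -0.41456003  0.714511  ] [0.27547904 0.07196019 0.84440706] [-0.77382086  0.19845855  2.16672686  0.06344644  0.20466279  1.48855522]
57.882077589302206 27.400923874229193 [-0.7399846   0.33572702  2.91053048]
14.625 58.21844609428434 27.034229300916195 [ 0.3584639  -0.16222776 -2.07593951]
-0.05 -260 100 [480.  62. 105.] [-0.05142185 -0.02088815  2.27280658  0.00245048  0.31887925  1.56727293]
-0.05 -85 100 [655.  73. 105.] [-0.01107674  0.31960991  1.86515289 -0.05574808  0.38692096  1.65518848]
-0.05 -85 76 [655.  73.  81.] [-0.01107674  0.36339168  1.87162451 -0.06367273  0.33675669  1.66365913]
0 -260 100 [480.  62. 105.] [-0.07659704 -0.02508496  2.27686994  0.13066191  0.32291292  1.38232585]
0 -85 100 [655.  73. 105.] [-0.02723881  0.31712259  1.86864101  0.03914734  0.38546836  1.51159659]
0 -85 76 [655.  73.  81.] [-0.02723881  0.36102843  1.87512458  0.0447581   0.33512307  1.50560275]
0.063 -260 100 [480.  61. 105.] [-0.10826296 -0.02844532  2.28010592  0.28125232  0.33816525  1.16018713]
0.063 -85 100 [655.  72. 105.] [-0.04760518  0.31529133  1.87120493  0.15696702  0.39142643  1.33234661]
0.063 -85 76 [655.  72.  81.] [-0.04760518  0.35928886  1.87769736  0.17895972  0.3416437   1.30879653]
```

View pics/held_c.png

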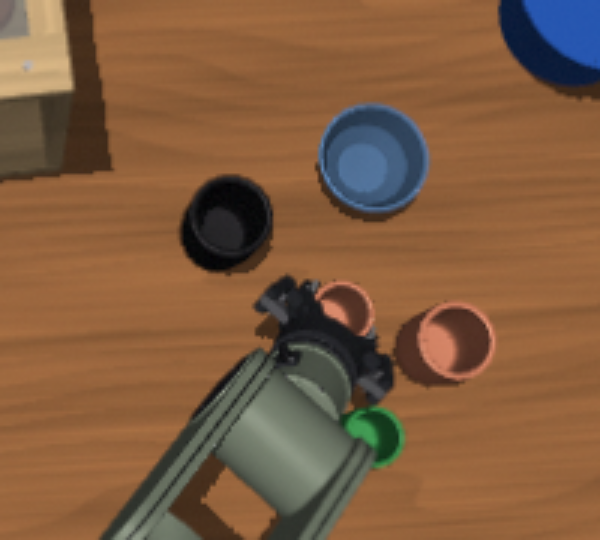

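The crop shows the cup upright between the fingers at about (345,310); the green, big red and black ones are untouched. Carrying it in.

Run:
```python
from h import *
p,R=tcp([444,-308,190],-.75); ctrl.move_l(p,vel=150)
p,R=tcp([*cw(-260,-10),190],-.02); ctrl.move_l(p,R,vel=150)
p,R=tcp([*cw(-260,-10),94],-.02); ctrl.move_l(p,R,vel=120)
f0=np.array(sensors.read_state()['force'])
p,R=tcp([*cw(-88,-10),94],-.02); hit=ctrl.move_l(p,R,vel=90,threshold=12)
s=sensors.read_state();print(hit,s['eef_pos']-p,s['grip_width'],s['force'],f0,s['t'])
if not hit:
    p,R=tcp([*cw(-88,-10),79],-.02);h1=ctrl.move_l(p,R,vel=40,threshold=6)
    h2=None
    if not h1:
        p,R=tcp([*cw(-88,-10),73],-.02);h2=ctrl.move_l(p,R,vel=12,threshold=5)
    s=sensors.read_state();print(h1,h2,s['eef_pos']-p,s['force'],s['t'])
im,d=grab('side');cv2.imwrite('pics/placed.png',cv2.resize(im[120:320,240:440,::-1],None,fx=3,fy=3))
```

```text
False [-0.47237321  0.02256071 -0.12771094] 58.66259391074552 [-0.70057043 -0.03777086 -1.48363375] [ 0.54727397  0.16761865 -1.30728174] 20.7833
False True [ 0.64686952 -0.04602789  4.00860741] [ 0.52446772 -0.28776427  4.41669538] 21.6417
```

View pics/placed.png

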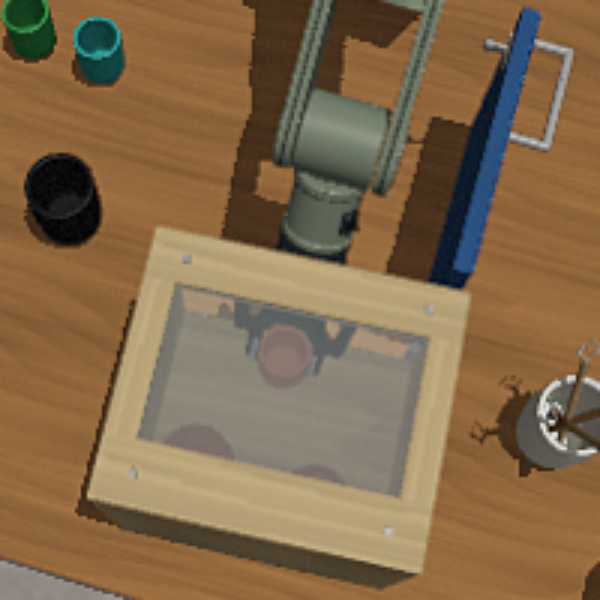

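The crop shows the cup upright under the clear panel at about (285,355), just landed, with the pots behind it clear. Releasing and backing out.

Run:
```python
from h import *
ctrl.gripper_to(76,20); ctrl.hold(.4)
s=sensors.read_state();print(s['grip_width'],s['grasp_force'],s['force'])
p=np.array(s['eef_pos']);z=np.array(s['eef_rot'])[:,2]
d=np.array([*z[:2],0]);d/=np.linalg.norm(d)
ctrl.move_l(p-d*60+[0,0,3],vel=80)
ctrl.move_l(p-d*210+[0,0,3],vel=200)
q=p-d*210; ctrl.move_l([q[0],q[1],330],vel=200)
ctrl.gripper_to(34,20)
th=1.66
ctrl.move_ptp([*handle(th),380],hrot(th))
im,dd=grab('side');w=cloud('side',dd);print(sensors.read_state()['t'])
cv2.imwrite('pics/rel.png',cv2.resize(im[80:330,220:470,::-1],None,fx=2.4,fy=2.4))
k=(w[...,2]>285)&(w[...,2]<312)&(im[...,2].astype(int)>im[...,0]+40)&(w[...,0]<620)
P=w[k];print(len(P),cv2.boxPoints(cv2.minAreaRect(P[:,:2].astype(np.float32))).round(1))
```

```text
75.89458985260046 0.0 [ 0.29246485 -0.26322374  0.15710748]
26.9917
553 [[294.2 216.4]
 [582.6 208.5]
 [583.2 228.9]
 [294.7 236.8]]
```

View pics/rel.png

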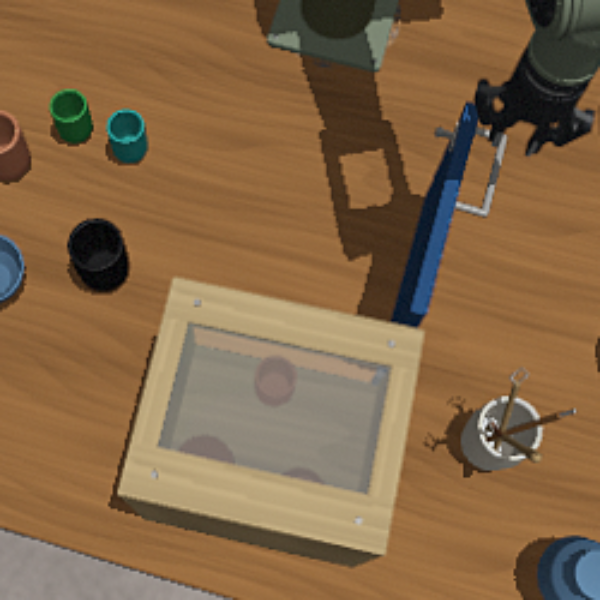

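The crop shows the cup standing free and upright at (273,380), with the door unmoved and the handle at (490,180). Closing the door by the handle.

Run:
```python
from h import *
th=1.66
hit=ctrl.move_l([*handle(th),280],vel=100,threshold=15)
s=sensors.read_state();print(hit,s['eef_pos'])
if not hit:
    ctrl.gripper_to(15,20); print(sensors.read_state()['grip_width'])
    for t in np.r_[1.45:.2:-.225,.12]: ctrl.move_l([*handle(t),280],hrot(t),vel=170)
    hit=ctrl.move_l([*handle(-.05),280],hrot(0),vel=25,threshold=30)
    s=sensors.read_state();print(hit,s['eef_pos'],handle(0),s['force'],s['t'])
    ctrl.hold(.3)
    n=np.array([*(Rz(YAW)@[1,0]),0]);print((np.array(s['eef_pos'])-[*handle(0),280])@n)
    ctrl.move_l([*handle(0),280],vel=40); ctrl.gripper_to(30); s=sensors.read_state();print(s['force'],s['t'])
    ctrl.move_l([*handle(0),370],vel=100); ctrl.move_ptp([350,-100,380],hrot(0))
    im,d=grab('top');w=cloud('top',d)
    cv2.imwrite('pics/end.png',cv2.resize(im[60:240,180:420,::-1],None,fx=3,fy=3))
    k=np.zeros((400,640),bool);k[70:230,200:360]=1
    P=w[k&(w[...,2]>300)&(w[...,2]<316)];r=cv2.minAreaRect(P[:,:2].astype(np.float32));print(r)
    P=w[k&(w[...,2]>262)&(w[...,2]<285)&(im.min(-1)>110)];P=P[P[:,0]<620];print(P.mean(0),cv2.boxPoints(cv2.minAreaRect(P[:,:2].astype(np.float32))).round(1))
```

```text
True [365.64867376 274.42836724 281.99815102]
```

Run:
```python
from h import *
s=sensors.read_state();print(s['force'],s['wrist_torque'],s['eef_pos'],handle(1.66))
ctrl.gripper_to(10,20)
s=sensors.read_state();print(s['grip_width'],s['force'],s['grasp_force'])
```

```text
[-1.57099787 -0.52519888  5.78267538] [-0.26280556  0.21693592 -0.09205166] [365.64867376 274.42836724 281.99815102] [366.58877072 275.13630384]
10.095887357683143 [ 0.6196931  -0.13046089 -0.57213614] 0.1396613975521177
```

The bar is in the jaws, at width 10.1 mm; the stop was only a braking transient.

Run:
```python
from h import *
ctrl.gripper_to(15,20)
for t in np.r_[1.45:.2:-.225,.12]: ctrl.move_l([*handle(t),281],hrot(t),vel=170)
hit=ctrl.move_l([*handle(-.05),281],hrot(0),vel=25,threshold=30)
s=sensors.read_state();n=np.array([*(Rz(YAW)@[1,0]),0])
print(hit,(np.array(s['eef_pos'])-[*handle(0),281])@n,s['force'],s['t'])
ctrl.hold(.3)
ctrl.move_l([*handle(0),281],vel=40); ctrl.gripper_to(30); s=sensors.read_state();print(s['force'],s['t'])
ctrl.move_l([*handle(0),370],vel=100); ctrl.move_ptp([350,-100,380],hrot(0))
im,d=grab('top');w=cloud('top',d)
cv2.imwrite('pics/end.png',cv2.resize(im[60:240,180:420,::-1],None,fx=3,fy=3))
k=np.zeros((400,640),bool);k[70:230,200:360]=1
P=w[k&(w[...,2]>300)&(w[...,2]<316)];print(cv2.minAreaRect(P[:,:2].astype(np.float32)))
P=w[k&(w[...,2]>262)&(w[...,2]<285)&(im.min(-1)>110)];P=P[P[:,0]<620];print(len(P),P.mean(0),cv2.boxPoints(cv2.minAreaRect(P[:,:2].astype(np.float32))).round(1))
print(sensors.read_state()['t'])
```

```text
True 2.8979442032149385 [-3.44474848  0.33464404  3.01720103] 33.0417
[-13.13793779  -1.00817714   5.1684306 ] 33.8833
((734.012451171875, 85.6399154663086), (281.4765625, 299.62823486328125), 3.622802495956421)
241 [565.7538683    3.69752458 276.12602337] [[548.9  61.5]
 [558.6 -56.4]
 [601.4 -52.9]
 [591.8  65. ]]
35.9
```

View pics/end.png

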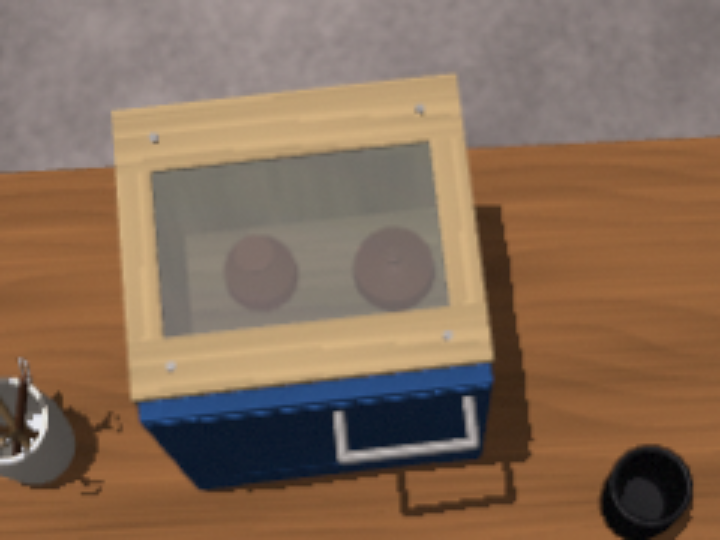

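The view shows the door shut, with the handle within 0.4 mm of its starting measurement; both pots are in place. One numeric and visual check from the side, because the cup is hidden under the top frame here.

Run:
```python
from h import *
im,d=grab('side');cv2.imwrite('pics/end2.png',cv2.resize(im[160:330,250:450,::-1],None,fx=3,fy=3))
S=np.load('side0.npz')
for i,w in((im,cloud('side',d)),(S['im'],S['w'])):
    k=np.zeros((400,640),bool);k[175:320,255:410]=1
    P=w[k&(w[...,2]>262)&(w[...,2]<285)&(i.min(-1)>110)];P=P[P[:,0]<620];print(len(P),P.mean(0))
print(sensors.read_state()['force'])
```

```text
161 [564.01424764   6.29277156 275.58273742]
162 [563.92416777   6.31853331 275.54091928]
[-0.82079479  0.35513918  0.53756885]
```

View pics/end2.png

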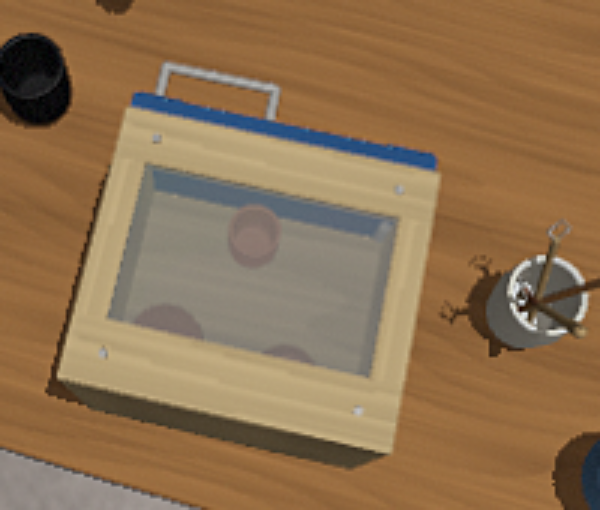

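The cup stands upright at (253,235) behind the shut door, and the handle is back at its starting position to 0.1 mm. Handing in.

```bash
python3 -c "
from h import *
print(ctrl.finish_job())"
```

```text
the job is handed in; nothing more can be done
None
```

The clay cup stands upright on the cupboard floor in front of the pots, and the door is shut on its catch, with the handle within 0.1 mm of its starting position; I handed the job in at about 36 s and the verdict was not shown.

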